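# Shift the setting blocks round the tray to free the loading corner

### The arm

A 6-joint arm with a two-finger parallel gripper is mounted at the origin on the work surface. World frame = base frame: x ahead of the robot, y to its left, z up, the work surface at z = 0. Lengths are in m, angles in rad, forces in N, time in s.
With the tool pointing down it reaches from about 0.3 to 0.875 m from the base axis. Payload 6.4 kg.
Tool frame: the origin (TCP) lies midway between the tips of the shut fingers; the grasp point (between the pads) lies 19 mm behind it (ctrl.tcp_to_grasp is the distance from the TCP to the grasp point, in m); z points along the fingers, y is the direction in which the jaws open and shut (so a half turn about z gives the same grasp; the last joint's range is limited). The gripper opens to 85 mm and grips with 20 to 120 N. Pads are 22 mm wide; open, the fingers measure 114 mm over their backs; the gripper's body (76 mm by 85 mm) begins 54 mm behind the grasp point. The pads swing forward as they close: fully open they stand 13 mm farther back than shut.
Start: joints at [1.045, 0.181, 1.607, -0, 1.354, -0.206], TCP at [0.181, 0.546, 0.231] pointing down, gripper open.
Joint ranges: [-2.99, 2.99], [-0.89, 2.07], [0.3, 2.58], [-1.14, 4.28], [0, 2.63], [-3.12, 3.12]. Speed limits (rad/s): [2.57, 2.57, 3.01, 3.14, 3.14, 3.14].

### API

Orientations are given as a unit quaternion [w, x, y, z].
In Python, from bench import monitor, imaging, order, spotter, ctrl gives the robot as it stands.
- The arm moves only by the shell command python3 -m pendant 'ROWS'. ROWS is JSON, a list that holds one entry, the list of rows, each a list of 5 numbers: the shift along the world's x, y, z in mm, then the turn about the world's z in degrees, then the finger opening in mm, from 0 to 85.4. A call has 1 to 8 rows; each row shifts and turns the commanded pose from where the row before left it; what a row does not reach is not made up. A row lasts 1/8 s, in which the tool goes at most 62.5 mm and 10.7 degrees, less where a joint would pass 70% of its speed; a pose out of reach is approached as far as the arm can. A call with a gripper value outside its range is refused whole. The fingers move at their own pace and stop on an object; the grip force is fixed at half the most. Time passes only in rows, so rows that do not move let the fingers close. It gives the time, the measured TCP pose, the force and the opening at its end, in the units of the state.
- monitor.get_obs(): the state, without advancing time (a new reading comes with each control period).
- imaging.camera(name): name is "scene" or "top"; returns a dict with "img" (480x640x3 uint8, red, green, blue), "vfov" (degrees; the focal length in pixels is half the picture's height over the tangent of half this angle, whatever the lens; pixels are square), "cx", "cy" (the principal point, pixels), "distortion" ([k1, k2, p1, p2, k3] as OpenCV has them; the pictures are not rectified), "origin" and "orientation" of the camera in the world. Camera axes: x right, y down, z forward; pixel columns grow to the right and rows downward; lengths in m; the calibration is good to about 2 mm. A picture is of the moment at which its call begins. There is no depth.
- order.hand_in(): hands the job in, once; it reports no verdict.
Trained networks look in the newest picture that a camera, given by its name, has taken for a name from the list of things; names that differ only in an ending like _2 or _b are one class to them, and where a whole thing is asked for, a point or a joint stands for the part that bears it (a point fixed in the world has none). Each returns a list of dicts, best first, with "confidence" (0 to 1); they miss things now and then, are a little off and sometimes report something else, mostly with a low value. They report only what shows in the picture. A call takes as long as a camera call.
- spotter.recognise(camera, thing): "at" ([x, y, z] in m, in the coordinates of the camera as it stood for that picture, good to about 4 mm: the middle of the surface that is visible of it).
- spotter.tip_of(camera, thing): "at" ([x, y, z] in m, in the coordinates of the camera as it stood for that picture, good to about 4 mm: a listed point, or the origin of a listed thing).
The state is a dict: "time_s": time; "q": joint angles; "dq": joint speeds; "joint_efforts": joint torques, N m; "eef_pos": TCP position; "eef_rot": TCP orientation; "wrist_force": force on the tool from outside, world axes, zero at the start; "torque": the same for the moment, N m; "opening": opening from 0.0 (shut) to 1.0 (fully open).
Only numpy, scipy, OpenCV 4.12 (cv2) and the standard library are available. Lean on these libraries where they do the work, as an engineer would, in place of code of your own. Each camera call takes 0.05 s, during which the arm holds its last target. There are 200 camera calls.

### The job

Free the tray's loading corner (the one between the two plain walls): slide the round-post block straight into the empty place, home against the stop screw ahead of it, then slide the fin block straight into the place the post block left, home against the stop screw ahead of it. The screws' settings are unknown, so feel for each one: press the block on it with about 10 N for a full second, never above 20 N, and leave it there. Keep the blocks flat on the tray floor, and leave the cone block and everything else where it is.

Things in the scene. Friction and masses are not known exactly. Their poses are not given: they have to be found in the camera images.
- tray: fixed dark steel tray of 2 x 2 places; origin under its centre, axes along its walls, z up. Floor 8 mm thick, inside 148 x 148 mm, walls 12 mm thick, tops 20 mm above the table. Stop screws in the +x and +y walls; -x, -y walls plain. Places start at -42 (low) and +22 mm (high) along x and y; high x, high y is empty. A block on its stop has its centre at +27 to +41 mm along the slide
- post_block: plain steel block 60 x 60 x 14 mm, 0.3 to 0.6 kg, loose on the tray floor, slides at 1 to 3 N unless pressed down; origin under its centre, axes as the tray's at the start; a round post of 24 mm diameter, 42 mm tall, on its centre (top 56 mm above origin). Starts at low x, high y or at high x, low y of the tray; the cone block has the other.
- fin_block: plain steel block 60 x 60 x 14 mm, 0.3 to 0.6 kg, loose on the tray floor, slides at 1 to 3 N unless pressed down; origin under its centre, axes as the tray's at the start; an upright flat fin 44 mm long (along the block's x), 12 mm thick (y), 42 mm tall, on its centre (top 56 mm above origin). Starts at low x, low y of the tray, the loading corner.
- cone_block: plain steel block 60 x 60 x 14 mm, 0.3 to 0.6 kg, loose on the tray floor, slides at 1 to 3 N unless pressed down; origin under its centre, axes as the tray's at the start; a cone of 36 mm base diameter, 36 mm tall, stands on its centre. It stays where it is.
- stop_xh: adjustable stop screw in the tray's +x wall, on the high-y row (22 mm from the tray's centre line). Origin on the wall's inner face, 14 mm above the tray's underside; its own +x points outward, away from the tray's inside. Its 10 mm wide tip sticks 3 to 17 mm into the tray; how far is set anew for every job, is not told by this pose, and stays fixed under load (rigid).
- stop_xl: adjustable stop screw in the tray's +x wall, on the low-y row (-42 mm from the tray's centre line). Origin on the wall's inner face, 14 mm above the tray's underside; its own +x points outward, away from the tray's inside. Its 10 mm wide tip sticks 3 to 17 mm into the tray; how far is set anew for every job, is not told by this pose, and stays fixed under load (rigid).
- stop_yh: adjustable stop screw in the tray's +y wall, on the high-x column (22 mm from the tray's centre line). Origin on the wall's inner face, 14 mm above the tray's underside; its own +x points outward, away from the tray's inside. Its 10 mm wide tip sticks 3 to 17 mm into the tray; how far is set anew for every job, is not told by this pose, and stays fixed under load (rigid).
- stop_yl: adjustable stop screw in the tray's +y wall, on the low-x column (-42 mm from the tray's centre line). Origin on the wall's inner face, 14 mm above the tray's underside; its own +x points outward, away from the tray's inside. Its 10 mm wide tip sticks 3 to 17 mm into the tray; how far is set anew for every job, is not told by this pose, and stays fixed under load (rigid).
- fixture_pin: bystander: red pin, 26 mm foot, 58 mm tall, standing on the small turntable (196 mm wide, top 40 mm above the table), which turns freely; origin under its foot.
- cone_a: bystander: black steel locating cone, 44 mm wide, 45 mm tall, on the table; origin under its centre.
- cone_b: bystander: the other black steel locating cone, same size; origin under its centre.
- bushing: bystander: brass pipe bushing, 42 mm wide, 36 mm tall, standing on the table; origin under its centre.
- magnet_square: bystander: blue magnetic square, arms about 110 and 90 mm, 30 mm tall, lying on the table; origin under its long arm's middle.
- spanner: bystander: steel spanner lying on the table; origin about its middle.

How it is judged:
On the way, in this order (a step that is already met when the one before it is completed fails the run):
1. the post block is in the place that was empty and is pressed on the stop screw ahead of it with more than 5 N for 0.5 s (((x of cone_block in the frame of tray above 0 m and (x of post_block in the frame of tray between 0.0255 and 0.043 m and y of post_block in the frame of tray above 0.008 m) and contact force between post_block and stop_xh above 5 N) or (x of cone_block in the frame of tray below 0 m and (y of post_block in the frame of tray between 0.0255 and 0.043 m and x of post_block in the frame of tray above 0.008 m) and contact force between post_block and stop_yh above 5 N))), for 0.5 s.
2. the fin block is in the place the post block left and is pressed on the stop screw ahead of it with more than 5 N for 0.5 s (((x of cone_block in the frame of tray above 0 m and (y of fin_block in the frame of tray between 0.0255 and 0.043 m and x of fin_block in the frame of tray below -0.028 m) and contact force between fin_block and stop_yl above 5 N) or (x of cone_block in the frame of tray below 0 m and (x of fin_block in the frame of tray between 0.0255 and 0.043 m and y of fin_block in the frame of tray below -0.028 m) and contact force between fin_block and stop_xl above 5 N))), for 0.5 s.
At the end, for the whole second after the job is handed in: Post block in the once empty place, fin block in the place it left: each centre 25.5-43 mm from the tray centre along its slide; across it, post beyond +8 mm, fin below -28 mm. Cone block within 10 mm of its start. All released, at rest, under 2.5 mm off the tray floor (((x of cone_block in the frame of tray above 0 m and (x of post_block in the frame of tray between 0.0255 and 0.043 m and y of post_block in the frame of tray above 0.008 m) and (y of fin_block in the frame of tray between 0.0255 and 0.043 m and x of fin_block in the frame of tray below -0.028 m)) or (x of cone_block in the frame of tray below 0 m and (y of post_block in the frame of tray between 0.0255 and 0.043 m and x of post_block in the frame of tray above 0.008 m) and (x of fin_block in the frame of tray between 0.0255 and 0.043 m and y of fin_block in the frame of tray below -0.028 m))) and linear speed of each of post_block, fin_block, cone_block below 0.02 m/s and z of each of post_block, fin_block, cone_block in the frame of tray below 0.0105 m and distance of cone_block from where it was at the start of the episode below 0.01 m); the robot touches nothing.
It fails at once if anything pressed on a stop screw with more than 22 N (contact force between any of stop_xh, stop_xl, stop_yh, stop_yl and anything else above 22 N).
It fails at once if a block lifted off the tray floor by more than 6 mm (z of any of post_block, fin_block, cone_block in the frame of tray above 0.014 m).
It fails at once if a bystander on the table or turntable moved by more than 15 mm (distance of any of fixture_pin, cone_a, cone_b, bushing, magnet_square, spanner from where it was at the start of the episode above 0.015 m).
It also fails if it takes over 72 s, if anything falls off the work surface, if the arm or the gripper's body presses on something with over 40 N, if the wrist force passes 120 N, or if a joint passes its speed limit or range.

## Working session

There is one attempt and no reset: what is moved stays moved. The work goes in short steps, Python scripts to look and compute and a shell command to move; the robot and the scene stay as the last step left them, time stands still between calls to the robot, and variables do not carry over. Pictures are saved under pics/ and viewed, about 8 in all and at most 12, crops included, and the job is handed in when it is done.

```bash
ls; mkdir -p pics
cat > h.py <<'E'
import numpy as np, cv2
from scipy.spatial.transform import Rotation as R
from bench import monitor, imaging, order, spotter, ctrl
def cam(n):
    c=imaging.camera(n); h=c["img"].shape[0]; f=h/2/np.tan(np.radians(c["vfov"])/2)
    c["K"]=np.array([[f,0,c["cx"]],[0,f,c["cy"]],[0,0,1.]]); c["D"]=np.array(c["distortion"],float)
    o=c["orientation"]; c["R"]=R.from_quat([o[1],o[2],o[3],o[0]]).as_matrix(); c["o"]=np.array(c["origin"]); return c
def w(c,p): return c["o"]+c["R"]@np.array(p)
def px(c,P):
    P=(np.atleast_2d(P)-c["o"])@c["R"]
    return cv2.projectPoints(P,np.zeros(3),np.zeros(3),c["K"],c["D"])[0][:,0]
def ray(c,uv,z):
    n=cv2.undistortPoints(np.array(uv,float).reshape(-1,1,2),c["K"],c["D"])[:,0]
    d=np.c_[n,np.ones(len(n))]@c["R"].T
    return c["o"]+d*((z-c["o"][2])/d[:,2])[:,None]
E
python3 - <<'E'
from h import *
for n in ("scene","top"):
    c=cam(n); cv2.imwrite(f"pics/{n}0.png",c["img"][...,::-1]); print(n,c["o"],c["R"][:,2])
    for t in ("tray","post_block","fin_block","cone_block","stop_xh","stop_xl","stop_yh","stop_yl","fixture_pin","cone_a","bushing","magnet_square","spanner"):
        print(t,[(w(c,d["at"]).round(3).tolist(),round(d["confidence"],2)) for d in spotter.tip_of(n,t)[:3]])
print(monitor.get_obs())
E
```

```text
pics
scene [ 1.14238886 -0.11239504  0.86562682] [-0.59924214  0.11322302 -0.79252092]
tray [([0.546, -0.094, -0.0], 0.75)]
post_block [([0.573, -0.139, 0.006], 0.94), ([0.621, -0.141, 0.013], 0.63)]
fin_block [([0.507, -0.139, 0.01], 0.6)]
cone_block [([0.509, -0.073, 0.006], 0.82)]
stop_xh [([0.546, 0.049, 0.001], 0.72), ([0.627, -0.076, 0.013], 0.59)]
stop_xl [([0.622, -0.139, 0.008], 0.71)]
stop_yh [([0.576, -0.023, 0.018], 0.68)]
stop_yl [([0.511, -0.022, 0.013], 0.4)]
fixture_pin [([0.601, 0.381, 0.042], 0.84)]
cone_a [([0.569, -0.236, 0.004], 0.9), ([0.713, -0.129, 0.001], 0.76)]
bushing [([0.545, 0.05, -0.0], 0.56)]
magnet_square [([0.542, -0.415, 0.001], 0.92), ([0.623, -0.076, 0.016], 0.2)]
spanner [([0.354, -0.362, 0.002], 0.9), ([0.514, -0.022, 0.016], 0.65)]
top [0.42834557 0.01090531 1.26601499] [ 0.05550482 -0.00316635 -0.9984534 ]
tray [([0.553, -0.098, -0.0], 0.67)]
post_block [([0.571, -0.139, 0.009], 0.76)]
fin_block [([0.512, -0.138, 0.014], 0.65)]
cone_block [([0.503, -0.075, 0.008], 0.58)]
stop_xh [([0.623, -0.075, 0.014], 0.56), ([0.35, -0.356, 0.003], 0.55)]
s
[... 459 characters left out ...]
([0.35, -0.356, 0.003], 0.84)]
{'time_s': 1.4, 'q': array([ 1.04471189e+00,  1.80820348e-01,  1.60696345e+00,  2.53363240e-05,
        1.35380359e+00, -2.06283759e-01]), 'dq': array([-0.00044835,  0.00144182, -0.0008727 , -0.00035234, -0.0005071 ,
       -0.00078049]), 'joint_efforts': array([ 5.68991909e-04, -4.44838965e+01, -3.51679766e+01, -1.67169924e-04,
        7.14506386e-04, -1.87052950e-05]), 'eef_pos': array([0.18074987, 0.54588498, 0.2312947 ]), 'eef_rot': array([-1.06077057e-05,  1.59222509e-01,  9.87242722e-01,  6.88908586e-06]), 'wrist_force': array([-0.46996992,  0.62378641, -0.17449676]), 'torque': array([-0.04557289, -0.02696127,  0.04547854]), 'opening': 0.9997343639857383}
```

Run:
```python
import cv2
from h import *
a=cv2.imread("pics/top0.png"); c=cam("top")
u=px(c,[[0.547,-0.096,0.02]])[0]; print(u)
x,y=u.astype(int); b=a[max(0,y-70):y+70,x-90:x+90]; cv2.imwrite("pics/top0c.png",cv2.resize(b,None,fx=4,fy=4,interpolation=cv2.INTER_CUBIC)); print(x-90,max(0,y-70))
```

```text
[363.63463141 214.88613234]
273 144
```

View pics/scene0.png

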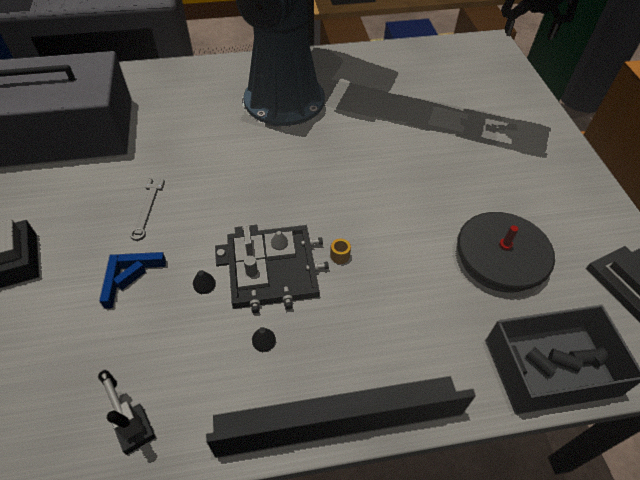

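View pics/top0c.png

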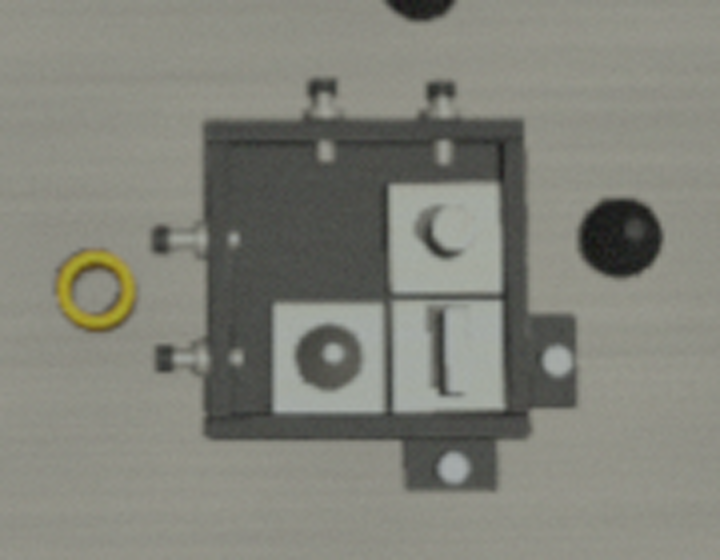

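Run:
```python
from h import *
c=cam("top"); off=np.array([273,144])
def P(pts,z): return (ray(c,(np.array(pts)+.5)/4-.5+off,z)[:,:2]*1000).round(1)
print("walltop outer",P([(205,121),(523,121),(529,437),(206,437)],.02).tolist())
print("post blk",P([(388,183),(503,183),(504,293),(388,294)],.022).tolist())
print("fin blk",P([(391,301),(504,300),(504,412),(391,412)],.022).tolist())
print("cone blk",P([(273,303),(387,302),(387,412),(273,412)],.022).tolist())
print("posttop",P([(456,229)],.064).tolist(),"fintop ends",P([(453,309),(453,395)],.064).tolist())
c=cam("scene")
u=px(c,[[.55,-.1,.03]])[0].astype(int); x0,y0=u[0]-65,u[1]-50
cv2.imwrite("pics/s1.png",cv2.resize(c["img"][y0:y0+100,x0:x0+130,::-1],None,fx=6,fy=6,interpolation=cv2.INTER_CUBIC));print(x0,y0)
```

```text
walltop outer [[637.1, -12.4], [634.4, -184.0], [464.0, -182.6], [467.1, -9.8]]
post blk [[601.6, -110.0], [600.6, -171.9], [541.3, -170.8], [541.8, -108.6]]
fin blk [[538.0, -110.1], [537.5, -170.7], [477.5, -169.2], [478.6, -108.7]]
cone blk [[538.0, -46.9], [537.5, -107.9], [478.6, -106.6], [479.7, -45.7]]
posttop [[571.2, -140.6]] fintop ends [[529.6, -138.0], [485.1, -136.9]]
204 208
```

View pics/s1.png

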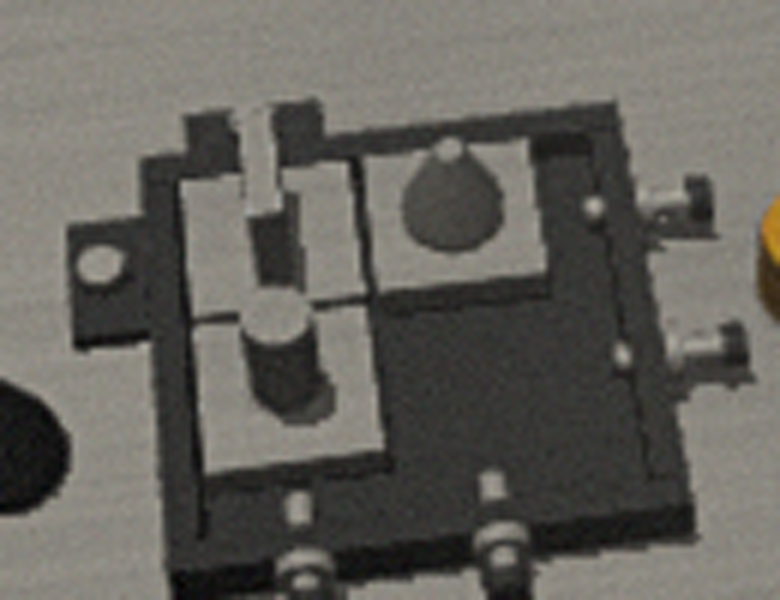

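```bash
python3 -m pendant '[[[28,-48,0,3,50],[28,-48,0,3,50],[28,-48,0,3,50],[28,-48,0,3,50],[28,-48,0,3,50],[28,-48,0,2.3,50],[28,-48,0,0,50],[28,-48,0,0,50]]]'
```

```text
time_s: 2.55
eef_pos: [0.4055, 0.1602, 0.2317]
eef_rot: [0.001, 0.009, 1.0, 0.0]
wrist_force: [0.7, 0.6, 0.1]
opening: 0.59
```

```bash
python3 -m pendant '[[[27,-50,0,0,50],[28,-50,0,0,50],[28,-50,0,0,50],[28,-50,0,0,50],[28,-50,0,0,50],[27,-49.7,0,0,50],[0,0,-40,0,50],[0,0,0,0,50]]]'
python3 - <<'E'
from h import *
o=monitor.get_obs();print(o["eef_pos"],o["q"].round(2))
c=cam("scene"); a=[spotter.tip_of("scene","post_block")[:1],spotter.tip_of("scene","fin_block")[:1]]
print([w(c,x[0]["at"]) for x in a if x])
E
```

```text
time_s: 3.55
eef_pos: [0.5684, -0.1374, 0.1877]
eef_rot: [-0.003, 0.01, 1.0, 0.002]
wrist_force: [-0.5, 1.0, 0.3]
opening: 0.584
[ 0.5683707  -0.13735603  0.18773504] [-0.44  0.25  1.62  0.    1.28 -1.99]
[array([ 0.57639324, -0.13962186,  0.00695639]), array([ 0.50538458, -0.14079721,  0.0093769 ])]
```

```bash
python3 -m pendant '[[[3,-2,-40,0,50],[0,0,-40,0,50],[0,0,-40,0,50],[0,0,-20,0,50],[0,0,-17,0,50],[0,0,0,0,50],[0,0,0,0,50]]]'
python3 - <<'E'
from h import *
c=cam("scene")
u=px(c,[[.55,-.1,.03]])[0].astype(int); x0,y0=u[0]-65,u[1]-50
cv2.imwrite("pics/s2.png",cv2.resize(c["img"][y0:y0+100,x0:x0+130,::-1],None,fx=6,fy=6,interpolation=cv2.INTER_CUBIC))
E
```

```text
time_s: 4.58
eef_pos: [0.5748, -0.1402, 0.0357]
eef_rot: [0.001, 0.009, 1.0, -0.0]
wrist_force: [-0.0, 0.6, 0.5]
opening: 0.589
```

View pics/s2.png

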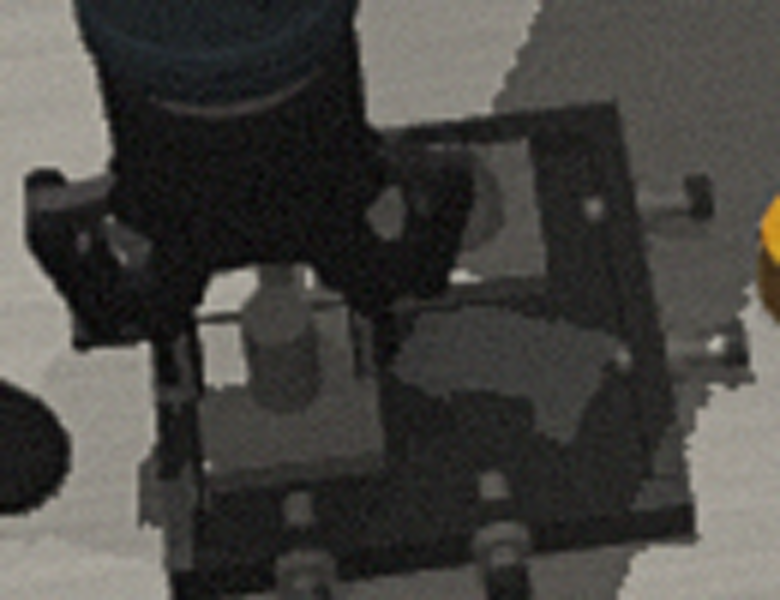

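```bash
python3 -m pendant '[[[-3,0,-6,0,50],[0,0,0,0,50],[0,0,0,0,35],[0,0,0,0,25],[0,0,0,0,10],[0,0,0,0,10],[0,0,0,0,10],[0,0,0,0,10]]]'
```

```text
time_s: 5.62
eef_pos: [0.571, -0.1399, 0.0286]
eef_rot: [0.0, 0.009, 1.0, -0.0]
wrist_force: [-1.0, 1.2, 4.8]
opening: 0.266
```

```bash
python3 -m pendant '[[[0,2,0.2,0,10],[0.1,8,0,0,10],[0.2,12,0,0,10],[0.2,12,0,0,10],[0.2,12,0,0,10],[0.2,10,0,0,10],[0.1,4,0,0,10],[0,0,0,0,10]]]'
```

```text
time_s: 6.62
eef_pos: [0.5718, -0.0788, 0.0286]
eef_rot: [0.0, 0.009, 1.0, 0.001]
wrist_force: [1.7, 2.6, 5.9]
opening: 0.269
```

```bash
python3 -m pendant '[[[0,1,0.3,0,10],[0,1,0,0,10],[0,1,0,0,10],[0,1,0,0,10],[0,1,0,0,10],[0,0.5,0,0,10]]]'; python3 -m pendant '[[[0,0.5,0,0,10],[0,0.5,0,0,10]]]'
```

```text
time_s: 7.38
eef_pos: [0.5716, -0.0742, 0.0286]
eef_rot: [-0.0, 0.009, 1.0, 0.0]
wrist_force: [-0.7, -1.2, 1.2]
opening: 0.269
time_s: 7.62
eef_pos: [0.5716, -0.0732, 0.0286]
eef_rot: [-0.0, 0.009, 1.0, 0.0]
wrist_force: [-0.8, -0.8, 1.5]
opening: 0.263
```

```bash
for i in 1; do python3 -m pendant '[[[0,0.5,0,0,10],[0,0.5,0,0,10],[0,0.5,0,0,10],[0,0.5,0,0,10]]]'; done
```

```text
time_s: 8.12
eef_pos: [0.5716, -0.0712, 0.0286]
eef_rot: [-0.0, 0.009, 1.0, 0.0]
wrist_force: [-0.1, -1.1, -0.5]
opening: 0.263
```

```bash
python3 -m pendant '[[[0,0.5,0,0,10],[0,0.5,0,0,10]]]'
```

```text
time_s: 8.38
eef_pos: [0.5716, -0.0702, 0.0286]
eef_rot: [-0.0, 0.009, 1.0, 0.0]
wrist_force: [-0.1, -1.2, -0.8]
opening: 0.264
```

```bash
python3 -m pendant '[[[0,0.5,0,0,10],[0,0.5,0,0,10]]]'
```

```text
time_s: 8.62
eef_pos: [0.5716, -0.0692, 0.0287]
eef_rot: [-0.0, 0.009, 1.0, 0.0]
wrist_force: [-0.1, -0.6, -1.7]
opening: 0.264
```

```bash
python3 -m pendant '[[[0,0.5,-0.1,0,10],[0,0.4,0,0,10]]]'
```

```text
time_s: 8.88
eef_pos: [0.5717, -0.0684, 0.0286]
eef_rot: [-0.0, 0.009, 1.0, 0.0]
wrist_force: [-0.6, -0.2, -1.3]
opening: 0.261
```

```bash
python3 -m pendant '[[[0,0.5,0,0,10]]]'
```

```text
time_s: 9.0
eef_pos: [0.5717, -0.0679, 0.0287]
eef_rot: [-0.0, 0.009, 1.0, 0.0]
wrist_force: [-0.2, -0.5, -1.7]
opening: 0.262
```

```bash
python3 -m pendant '[[[0,0.5,0,0,10],[0,0.4,0,0,10]]]'
```

```text
time_s: 9.25
eef_pos: [0.5717, -0.067, 0.0286]
eef_rot: [-0.0, 0.009, 1.0, 0.0]
wrist_force: [-0.8, -0.3, -1.7]
opening: 0.261
```

```bash
python3 -m pendant '[[[0,0.5,0,0,10],[0,0.5,0,0,10],[0,0.4,0,0,10]]]'
```

```text
time_s: 9.62
eef_pos: [0.5717, -0.0656, 0.0286]
eef_rot: [-0.0, 0.009, 1.0, 0.0]
wrist_force: [0.5, -0.4, -2.2]
opening: 0.267
```

```bash
python3 -m pendant '[[[0,0.5,0,0,10],[0,0.4,0,0,10]]]'
```

```text
time_s: 9.88
eef_pos: [0.5717, -0.0647, 0.0286]
eef_rot: [-0.0, 0.009, 1.0, 0.0]
wrist_force: [0.4, 0.1, -1.4]
opening: 0.265
```

```bash
python3 -m pendant '[[[0,0.5,0,0,10]]]'
```

```text
time_s: 10.0
eef_pos: [0.5717, -0.0642, 0.0286]
eef_rot: [-0.0, 0.009, 1.0, 0.0]
wrist_force: [-0.0, -0.5, -2.7]
opening: 0.265
```

```bash
python3 -m pendant '[[[0,0.5,-0.1,0,10],[0,0.4,0,0,10]]]'
```

```text
time_s: 10.25
eef_pos: [0.5718, -0.0634, 0.0286]
eef_rot: [0.0, 0.009, 1.0, -0.0]
wrist_force: [-0.5, -0.3, -2.4]
opening: 0.262
```

```bash
python3 -m pendant '[[[0,0.4,0,0,10]]]'
```

```text
time_s: 10.38
eef_pos: [0.5718, -0.0629, 0.0286]
eef_rot: [0.0, 0.009, 1.0, -0.0]
wrist_force: [0.1, -0.5, -1.4]
opening: 0.263
```

```bash
python3 -m pendant '[[[0,0.5,0,0,10],[0,0.4,0,0,10]]]'
```

```text
time_s: 10.62
eef_pos: [0.5718, -0.0621, 0.0286]
eef_rot: [0.0, 0.009, 1.0, -0.0]
wrist_force: [-0.1, -0.6, -1.4]
opening: 0.266
```

```bash
python3 -m pendant '[[[0,0.4,0,0,10]]]'
```

```text
time_s: 10.75
eef_pos: [0.5718, -0.0616, 0.0286]
eef_rot: [0.0, 0.009, 1.0, -0.0]
wrist_force: [-0.4, -1.6, -1.6]
opening: 0.269
```

```bash
python3 -m pendant '[[[0,0.4,0,0,10],[0,0.4,0,0,10]]]'
```

```text
time_s: 11.0
eef_pos: [0.5718, -0.0608, 0.0287]
eef_rot: [0.0, 0.009, 1.0, -0.0]
wrist_force: [1.4, -0.3, -1.3]
opening: 0.266
```

```bash
python3 -m pendant '[[[0,0.4,0,0,10],[0,0.4,0,0,10]]]'
```

```text
time_s: 11.25
eef_pos: [0.5718, -0.06, 0.0286]
eef_rot: [0.0, 0.009, 1.0, -0.0]
wrist_force: [-0.1, -0.3, -1.5]
opening: 0.265
```

```bash
python3 -m pendant '[[[0,0.4,0,0,10],[0,0.4,0,0,10]]]'
```

```text
time_s: 11.5
eef_pos: [0.5718, -0.0592, 0.0286]
eef_rot: [0.0, 0.009, 1.0, -0.0]
wrist_force: [0.5, -1.9, 0.0]
opening: 0.264
```

```bash
python3 -m pendant '[[[0,0.4,0,0,10]]]'
```

```text
time_s: 11.62
eef_pos: [0.5718, -0.0588, 0.0286]
eef_rot: [0.0, 0.009, 1.0, -0.0]
wrist_force: [-0.1, -0.5, -1.1]
opening: 0.263
```

```bash
python3 -m pendant '[[[0,0.4,0,0,10],[0,0.4,0,0,10]]]'
```

```text
time_s: 11.88
eef_pos: [0.5718, -0.058, 0.0286]
eef_rot: [0.0, 0.009, 1.0, -0.0]
wrist_force: [0.9, -1.1, -0.8]
opening: 0.263
```

```bash
python3 -m pendant '[[[0,0.4,0,0,10],[0,0.4,0,0,10]]]'
python3 - <<'E'
from h import *
c=cam("scene")
u=px(c,[[.56,-.06,.03]])[0].astype(int); x0,y0=u[0]-65,u[1]-50
cv2.imwrite("pics/s3.png",cv2.resize(c["img"][y0:y0+100,x0:x0+130,::-1],None,fx=6,fy=6,interpolation=cv2.INTER_CUBIC))
E
```

```text
time_s: 12.12
eef_pos: [0.5718, -0.0579, 0.0287]
eef_rot: [0.0, 0.009, 1.0, -0.001]
wrist_force: [-1.0, -5.4, -0.6]
opening: 0.267
```

View pics/s3.png

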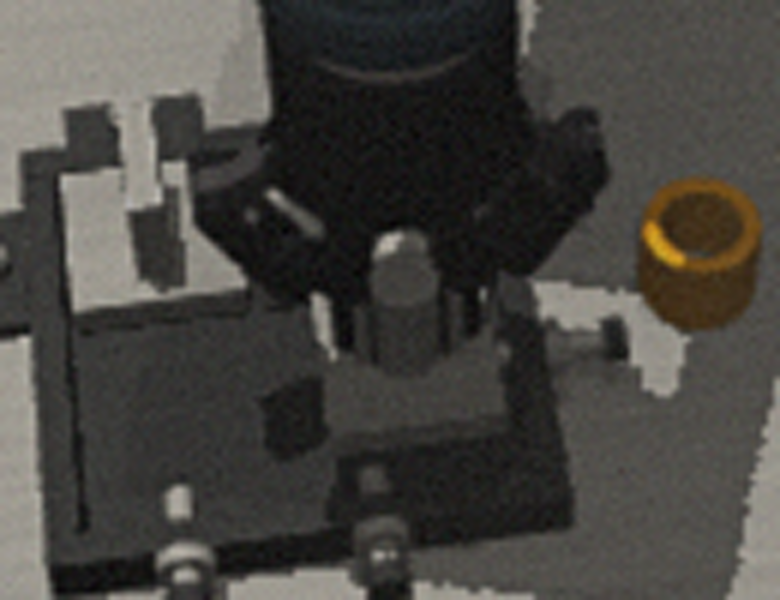

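```bash
python3 -m pendant '[[[0,0.4,0,0,10],[0,0,0,0,10]]]'
```

```text
time_s: 12.42
eef_pos: [0.5718, -0.0578, 0.0287]
eef_rot: [0.0, 0.009, 1.0, -0.001]
wrist_force: [-0.8, -6.1, -0.6]
opening: 0.264
```

```bash
python3 -m pendant '[[[0,0.5,0,0,10],[0,0,0,0,10]]]'
```

```text
time_s: 12.68
eef_pos: [0.5719, -0.0577, 0.0287]
eef_rot: [0.0, 0.009, 1.0, -0.001]
wrist_force: [-1.0, -7.6, -0.7]
opening: 0.265
```

```bash
python3 -m pendant '[[[0,0.5,0,0,10],[0,0.4,0,0,10],[0,0,0,0,10]]]'
```

```text
time_s: 13.05
eef_pos: [0.5719, -0.0577, 0.0288]
eef_rot: [0.0, 0.009, 1.0, -0.002]
wrist_force: [-1.1, -10.5, -0.2]
opening: 0.265
```

Close to target; a touch more, then hold for over a second.

```bash
python3 -m pendant '[[[0,0.3,0,0,10],[0,0,0,0,10],[0,0,0,0,10],[0,0,0,0,10]]]'; python3 -m pendant '[[[0,0,0,0,10],[0,0,0,0,10],[0,0,0,0,10],[0,0,0,0,10],[0,0,0,0,10],[0,0,0,0,10],[0,0,0,0,10]]]'
```

```text
time_s: 13.55
eef_pos: [0.5719, -0.0576, 0.0288]
eef_rot: [0.0, 0.009, 1.0, -0.002]
wrist_force: [-1.4, -12.3, -2.5]
opening: 0.266
time_s: 14.42
eef_pos: [0.5719, -0.0576, 0.0288]
eef_rot: [0.0, 0.009, 1.0, -0.002]
wrist_force: [-1.6, -12.4, -0.7]
opening: 0.262
```

```bash
python3 -m pendant '[[[0,-1,0,0,10],[0,-1,0,0,10],[0,0,0,0,10],[0,0,0,0,44],[0,0,0,0,44],[0,0,0,0,44],[0,0,30,0,44],[0,0,45,0,44]]]';  python3 -m pendant '[[[-32,-40,0,0,44],[-32,-40,0,0,44],[0,0,0,0,44],[0,0,0,0,44]]]'
python3 - <<'E'
from h import *
c=cam("top")
u=px(c,[[.55,-.09,.03]])[0].astype(int); x0,y0=u[0]-65,u[1]-50;print(x0,y0)
cv2.imwrite("pics/t4.png",cv2.resize(c["img"][y0:y0+100,x0:x0+130,::-1],None,fx=6,fy=6,interpolation=cv2.INTER_CUBIC))
c=cam("scene")
u=px(c,[[.56,-.06,.03]])[0].astype(int); x0,y0=u[0]-65,u[1]-50
cv2.imwrite("pics/s4.png",cv2.resize(c["img"][y0:y0+100,x0:x0+130,::-1],None,fx=6,fy=6,interpolation=cv2.INTER_CUBIC))
for t in("fin_block","post_block","cone_block"): print(t,[w(c,d["at"]) for d in spotter.tip_of("scene",t)[:1]])
E
```

```text
time_s: 15.42
eef_pos: [0.5703, -0.0564, 0.1028]
eef_rot: [-0.002, 0.009, 1.0, 0.001]
wrist_force: [0.7, -0.8, -1.1]
opening: 0.515
time_s: 15.92
eef_pos: [0.5081, -0.137, 0.1038]
eef_rot: [0.0, 0.009, 1.0, 0.0]
wrist_force: [0.5, -0.1, 0.9]
opening: 0.512
296 163
fin_block [array([ 0.50441695, -0.14001723,  0.00895818])]
post_block [array([ 0.5754748 , -0.05760425,  0.00839061])]
cone_block [array([ 0.50847367, -0.07400379,  0.00547977])]
```

View pics/s4.png

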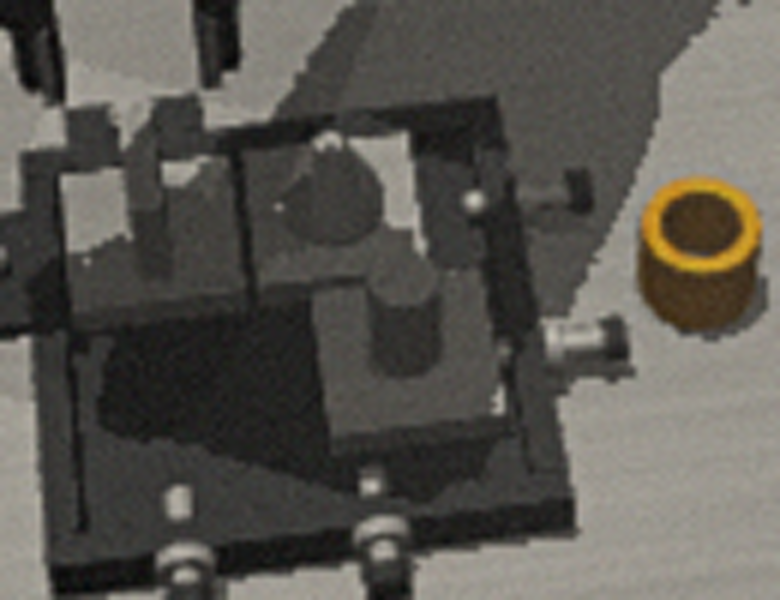

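```bash
python3 -m pendant '[[[0,-2,-25,0,44],[0,0,-25,0,44],[0,0,-24,0,44],[0,0,0,0,44],[0,0,0,0,25],[0,0,0,0,15],[0,0,0,0,2],[0,0,0,0,2]]]'; python3 -m pendant '[[[0,0,0,0,2],[0,0,0,0,2]]]'
```

```text
time_s: 17.18
eef_pos: [0.5088, -0.1396, 0.0309]
eef_rot: [0.001, 0.009, 1.0, -0.001]
wrist_force: [-0.6, 1.2, 6.5]
opening: 0.129
time_s: 17.42
eef_pos: [0.5088, -0.1396, 0.0309]
eef_rot: [0.001, 0.009, 1.0, -0.0]
wrist_force: [0.3, 1.3, 5.7]
opening: 0.133
```

```bash
python3 -m pendant '[[[2,0,0.4,0,2],[8,-0.1,0.1,0,2],[12,-0.2,0,0,2],[12,-0.2,0,0,2],[12,-0.2,0,0,2],[12,-0.2,0,0,2],[6,-0.1,0,0,2],[0,0,0,0,2]]]'
```

```text
time_s: 18.42
eef_pos: [0.5731, -0.1405, 0.0309]
eef_rot: [0.001, 0.009, 1.0, -0.0]
wrist_force: [2.7, 0.4, 3.3]
opening: 0.127
```

```bash
python3 -m pendant '[[[1,0,0,0,2],[1,0,0,0,2],[1,0,0,0,2],[0.5,0,0,0,2],[0.5,0,0,0,2]]]'
```

```text
time_s: 19.05
eef_pos: [0.5754, -0.1404, 0.0309]
eef_rot: [-0.0, 0.009, 1.0, -0.0]
wrist_force: [-3.9, -0.8, 9.0]
opening: 0.133
```

```bash
python3 -m pendant '[[[0,0,0.3,0,2],[0,0,0,0,2]]]'
python3 - <<'E'
from h import *
print(monitor.get_obs()["torque"])
c=cam("scene")
u=px(c,[[.58,-.11,.03]])[0].astype(int); x0,y0=u[0]-65,u[1]-50
cv2.imwrite("pics/s5.png",cv2.resize(c["img"][y0:y0+100,x0:x0+130,::-1],None,fx=6,fy=6,interpolation=cv2.INTER_CUBIC))
E
```

```text
time_s: 19.3
eef_pos: [0.5755, -0.1405, 0.0309]
eef_rot: [-0.0, 0.009, 1.0, -0.0]
wrist_force: [-2.2, 0.1, 5.4]
opening: 0.131
[-0.09292561  0.17050456  0.06345187]
```

View pics/s5.png

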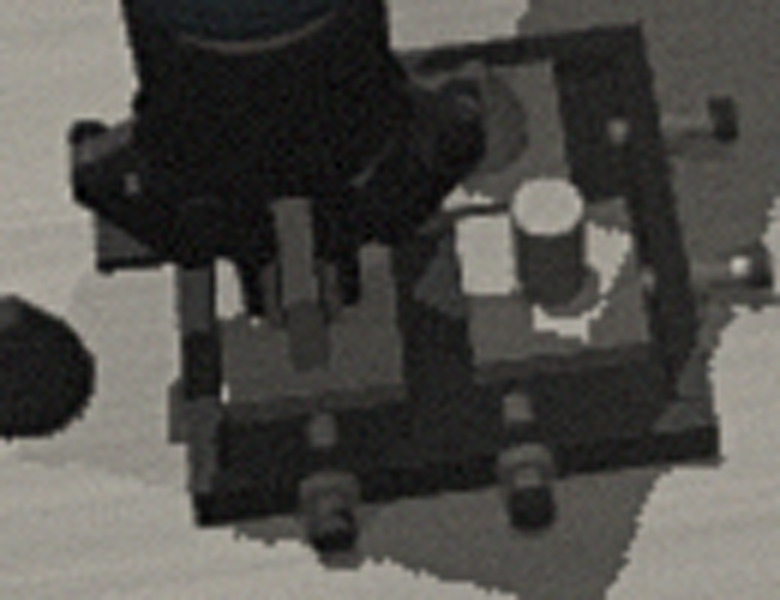

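```bash
python3 -m pendant '[[[0,0,0.4,0,2],[0.4,0,0,0,2],[0,0,0,0,2]]]'
```

```text
time_s: 19.73
eef_pos: [0.5759, -0.1402, 0.0309]
eef_rot: [-0.0, 0.009, 1.0, -0.0]
wrist_force: [-1.8, -0.8, 5.0]
opening: 0.128
```

```bash
python3 -m pendant '[[[0.4,0,0,0,2],[0,0,0,0,2]]]'
```

```text
time_s: 19.98
eef_pos: [0.5763, -0.1402, 0.0309]
eef_rot: [-0.0, 0.009, 1.0, -0.0]
wrist_force: [-3.1, -0.6, 5.6]
opening: 0.125
```

```bash
python3 -m pendant '[[[0.5,0,0.3,0,2],[0.5,0,0,0,2],[0.5,0,0,0,2],[0,0,0,0,2]]]'
```

```text
time_s: 20.48
eef_pos: [0.5779, -0.14, 0.0309]
eef_rot: [-0.0, 0.009, 1.0, 0.0]
wrist_force: [-2.6, -0.2, 3.0]
opening: 0.13
```

```bash
python3 -m pendant '[[[0.5,0,0,0,2],[0.5,0,0,0,2],[0,0,0,0,2]]]'
```

```text
time_s: 20.85
eef_pos: [0.5791, -0.1401, 0.0309]
eef_rot: [-0.0, 0.009, 1.0, 0.0]
wrist_force: [-0.8, 0.7, 0.8]
opening: 0.13
```

```bash
python3 -m pendant '[[[0.5,0,0,0,2],[0.5,0,0,0,2],[0.5,0,0,0,2]]]'
```

```text
time_s: 21.22
eef_pos: [0.5805, -0.1401, 0.031]
eef_rot: [-0.0, 0.009, 1.0, 0.0]
wrist_force: [-1.6, -0.1, 0.9]
opening: 0.131
```

```bash
python3 -m pendant '[[[0.5,0,0,0,2],[0.5,0,0,0,2]]]'
```

```text
time_s: 21.48
eef_pos: [0.5815, -0.1401, 0.031]
eef_rot: [-0.0, 0.009, 1.0, 0.0]
wrist_force: [-1.2, -0.1, 1.0]
opening: 0.131
```

```bash
python3 -m pendant '[[[0.5,0,0,0,2],[0.5,0,0,0,2]]]'
```

```text
time_s: 21.72
eef_pos: [0.5825, -0.1401, 0.031]
eef_rot: [-0.0, 0.009, 1.0, 0.0]
wrist_force: [-1.8, 0.2, 1.2]
opening: 0.129
```

```bash
python3 -m pendant '[[[0.5,0,0,0,2],[0.5,0,0,0,2]]]'
```

```text
time_s: 21.98
eef_pos: [0.5826, -0.1401, 0.031]
eef_rot: [-0.001, 0.009, 1.0, 0.0]
wrist_force: [-7.1, -0.3, 5.5]
opening: 0.129
```

```bash
python3 -m pendant '[[[0.3,0,0,0,2],[0,0,0,0,2]]]'
```

```text
time_s: 22.22
eef_pos: [0.5826, -0.1401, 0.0311]
eef_rot: [-0.001, 0.009, 1.0, 0.0]
wrist_force: [-6.9, -0.3, 5.2]
opening: 0.136
```

```bash
python3 -m pendant '[[[0.5,0,0,0,2],[0,0,0,0,2]]]'
```

```text
time_s: 22.48
eef_pos: [0.5826, -0.1401, 0.0311]
eef_rot: [-0.002, 0.009, 1.0, 0.0]
wrist_force: [-9.3, -0.7, 7.8]
opening: 0.135
```

```bash
python3 -m pendant '[[[0.4,0,0,0,2],[0.4,0,0,0,2],[0,0,0,0,2]]]'
```

```text
time_s: 22.85
eef_pos: [0.5828, -0.1401, 0.0311]
eef_rot: [-0.003, 0.009, 1.0, 0.0]
wrist_force: [-12.8, -0.9, 8.8]
opening: 0.13
```

```bash
python3 -m pendant '[[[0.2,0,0,0,2],[0,0,0,0,2],[0,0,0,0,2],[0,0,0,0,2],[0,0,0,0,2],[0,0,0,0,2],[0,0,0,0,2],[0,0,0,0,2]]]'; python3 -m pendant '[[[0,0,0,0,2],[0,0,0,0,2],[0,0,0,0,2]]]'
```

```text
time_s: 23.85
eef_pos: [0.5828, -0.1401, 0.0312]
eef_rot: [-0.003, 0.009, 1.0, 0.0]
wrist_force: [-13.3, 0.7, 11.4]
opening: 0.126
time_s: 24.22
eef_pos: [0.5828, -0.1401, 0.0311]
eef_rot: [-0.003, 0.009, 1.0, 0.0]
wrist_force: [-13.1, -0.6, 10.9]
opening: 0.13
```

```bash
python3 -m pendant '[[[-1,0,0,0,2],[-0.8,0,0,0,2],[0,0,0,0,2],[0,0,0,0,40],[0,0,0,0,40],[0,0,0,0,40],[0,0,30,0,40],[0,0,50,0,40]]]'; python3 -m pendant '[[[0,0,50,0,40],[-40,0,40,0,40],[-50,0,0,0,40],[-50,0,0,0,40],[0,0,0,0,40]]]'
python3 - <<'E'
from h import *
c=cam("scene")
u=px(c,[[.56,-.09,.03]])[0].astype(int); x0,y0=u[0]-65,u[1]-50
cv2.imwrite("pics/s6.png",cv2.resize(c["img"][y0:y0+100,x0:x0+130,::-1],None,fx=6,fy=6,interpolation=cv2.INTER_CUBIC))
for t in("fin_block","post_block","cone_block"): print(t,[w(c,d["at"]) for d in spotter.tip_of("scene",t)[:1]])
E
```

```text
time_s: 25.22
eef_pos: [0.5821, -0.1394, 0.1099]
eef_rot: [-0.002, 0.009, 1.0, 0.001]
wrist_force: [0.9, 0.3, 0.2]
opening: 0.468
time_s: 25.85
eef_pos: [0.4408, -0.1394, 0.2007]
eef_rot: [-0.001, 0.01, 1.0, 0.0]
wrist_force: [0.4, -0.8, -0.4]
opening: 0.469
fin_block [array([ 0.58119928, -0.14049219,  0.01051652])]
post_block [array([ 7.14662588e-01, -1.28987650e-01, -3.02449925e-04])]
cone_block [array([ 0.50803733, -0.0740231 ,  0.00492367])]
```

View pics/s6.png

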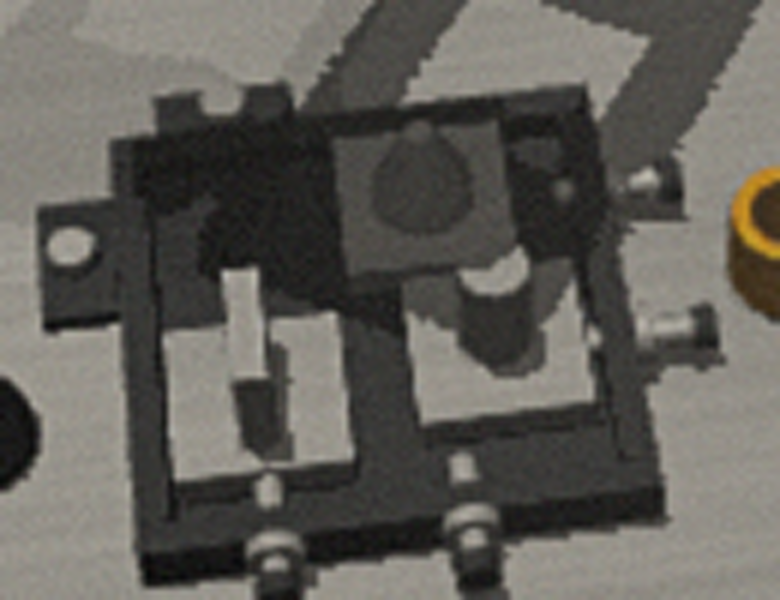

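```bash
python3 -c "
from bench import order; print(order.hand_in())"
```

```text
the job is handed in; nothing more can be done
None
```

Both blocks are on their stop screws, the loading corner is free, and I handed the job in at about 26 s of the 72 s allowed. The hand-in returned no verdict.

- **Post block:** I slid it along +y for about 82 mm, onto the screw in the +y wall of the high-x column (stop_yh). I held it there at about 12 N at the wrist for over 1 s, then let go.
- **Fin block:** I slid it along +x for about 74 mm, onto the screw in the +x wall of the low-y row (stop_xl). I held it there at about 13 N at the wrist for over 1 s, then let go. The force on the screw itself was a few newtons less because of sliding friction. The gripper also pressed this block down with up to about 11 N.
- **Last checks:** The final picture shows both blocks flat and at their screws. The cone block reads within 1 mm of where the same camera first saw it, the bushing and nearest cone look unmoved, and the gripper is open and clear. I did not check the other bystanders again.
- **Disagreement:** In the last look the network put the post block at one of the black cones. The picture and its earlier reading, right after I let the block go, both place it at its stop.

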